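Marker back to its tray

TASK

Put the red marker from the pen cup away in the desk tray: lay it flat beside the black marker, in whichever long compartment the black one is, then slide the clear cover fully to that end so that it closes over both markers. Leave the slide mailer in the other compartment and the blue pen in the cup, with the cup standing, and do not disturb the bottle and the blower that stand beside the tray.

Things in the scene. Friction and masses are not known exactly. Their poses are not given: they have to be found in the camera images.
- tray: fixed grey desk tray, 140 x 370 x 34 mm (x, y, z), origin under its centre. Floor 4 mm thick; side walls 5 mm thick, 34 mm high; end walls and two dividers 4 mm thick, 32-33 mm high. Along its y: a long compartment (130 x 152 mm inside), a small middle one (130 x 50 mm, a small blue box fixed in it), a second long one like the first; 31 mm deep below the cover
- bay_left (a point): centre of the floor of the tray's +y long compartment, 105 mm from the tray's origin along y and 4 mm above it, axes as the tray's
- bay_right (a point): centre of the floor of the tray's -y long compartment, 105 mm from the tray's origin along -y and 4 mm above it, axes as the tray's
- cover (a joint): clear cover, 158 mm long and 147 mm wide, that slides along the tray's y on its side walls, friction about 2 N: 0 = fully over the +y compartment, 0.212 m = fully over the -y compartment (it moves towards the tray's -y as the value grows); in between it covers the middle and parts of the others. Its top is 38 mm above the tray's origin
- cover_bar (a point): centre of the black grip bar on the middle of the cover: 70 mm (tray x) by 14 mm (tray y), standing 22 mm above the cover's top; this point is 49 mm above the tray's origin, 11 mm below the bar's top
- red_marker: red marker, 132 mm long, 15 mm thick, 20 g; stands leaning in the pen cup at the start. Its length is its own y axis; the origin lies on its surface at half length, on its -z side, 7.5 mm from the axis; at the start +y is the upper end
- red_mid (a point): middle of the red marker, on its axis; axes as the marker's
- black_marker: marker with white barrel and black cap, 138 mm long, 17 mm thick, lying in one of the tray's two long compartments; length = its y; origin on its surface at half length, 8.5 mm from the axis
- black_mid (a point): middle of the black marker, on its axis
- slide_mailer: flat white plastic slide mailer, 37 x 84 x 13 mm, lying in the tray's other long compartment; origin at its underside's centre
- mailer_mid (a point): middle of the slide mailer
- pen_cup: round dark steel pen cup, 66 mm outside diameter, wall 3 mm, 85 mm high, inner floor 6 mm up, 0.45 kg, loose; origin under its centre; its z is up. The red marker and the blue pen stand in it, side by side about 21 mm apart, leaning the same way (towards the cup's own x) on the rim
- blue_pen: blue pen, 142 mm long, 10 mm thick, leaning in the pen cup; length = its y; origin at half length on its surface
- pen_mid (a point): middle of the blue pen, on its axis
- lens_cleaner: small clear pump bottle, 35 mm wide, 108 mm high, standing on the desk; origin under its centre; not to be disturbed
- lens_blower: black rubber lens blower with a red nozzle, 60 mm wide, 105 mm high; origin under its centre; not to be disturbed

How it is judged:
By the outcome, as a careful person would: the job done as asked, in the order asked, and still so for the second after the job is handed in, with the robot touching nothing.
It also fails if it takes over 72 s, if anything falls off the work surface, if the arm or the gripper's body presses on something with over 40 N, if the wrist force passes 120 N, or if a joint passes its speed limit or range.

ROBOT

A 6-joint arm with a two-finger parallel gripper is mounted at the origin on a cart in front of the work surface, level with it; the furniture and walls round the work are solid. World frame = base frame: x ahead of the robot, y to its left, z up, the work surface at z = 0. Lengths are in m, angles in rad, forces in N, time in s.
With the tool pointing down it reaches from about 0.25 to 0.725 m from the base axis. Payload 9.7 kg.
Tool frame: the origin (TCP) lies midway between the tips of the shut fingers; the grasp point (between the pads) lies behind it (arm.tcp_to_grasp is the z of the grasp point in the tool frame, in m); z points along the fingers, y is the direction in which the jaws open and shut (so a half turn about z gives the same grasp; the last joint's range is limited). The gripper opens to 85 mm and grips with 20 to 120 N. Pads are 22 mm wide; open, the fingers measure 114 mm over their backs; the gripper's body (76 mm by 85 mm) begins 54 mm behind the grasp point. The pads swing forward as they close: fully open they stand 13 mm farther back than shut.
Start: joints at [1.321, 0.087, 0.176, 1.66, 0, 1.571], TCP at [0.136, 0.533, 0.231] pointing down, gripper open.
Joint ranges: [-3.13, 3.13], [-0.85, 1.81], [-1.15, 1.24], [-2.2, 2.28], [-1.44, 1.52], [-3.14, 3.14]. Speed limits (rad/s): [2.22, 2.22, 2.57, 3.14, 3.14, 3.14].

INTERFACE

Orientations are given as a rotation vector (axis times angle).
In Python, from bench import get_obs, read_camera, camera_params, arm, nets gives the robot as it stands.
- The arm moves only by the tool step_arm, never from a script. Its argument "increments" is a list that holds one entry, the list of rows, each a list of 7 numbers: the shift along the tool's x, y, z in m, then the turn, a rotation vector about the tool's x, y, z in degrees, then the gripper's target within -1 to 1 (fully open at 1, half-way at 0, shut at -1). In form: [[[tx, ty, tz, rx, ry, rz, grip], ...]]. A call has 1 to 5 rows; each row is the pose to reach, as a shift and turn from the pose commanded when the call began, along the tool's axes at that moment; what a row does not reach only later rows make up. A row lasts 1/10 s, in which the tool goes at most 50 mm and 8.59 degrees, less where a joint would pass 70% of its speed; a pose out of reach is approached as far as the arm can. A call with a gripper value outside its range is refused whole. The fingers move at their own pace and stop on an object; "force" is the grip in N (left out, the last holds). Time passes only in rows, so rows that repeat a pose let the fingers close. It gives the time, the measured TCP pose, the force and the opening at its end, in the units of the state.
- get_obs(): the state, without advancing time (a new reading comes with each control period).
- read_camera(name): name is "scene" or "top"; returns the picture (420x560x3 uint8, blue, green, red); there is no depth.
- camera_params(name): a dict with "fx", "fy", "cx", "cy" (pixels), "world_to_cam" (4x4, takes a point from world to camera coordinates). Camera axes: x right, y down, z forward; pixel columns grow to the right and rows downward; lengths in m; the calibration is good to about 2 mm. A picture is of the moment at which its call begins. camera_params takes no time and is no camera call.
- arm.job_done(): hands the job in, once; it reports no verdict.
Trained networks look in the newest picture that a camera, given by its name, has taken for a name from the list of things; names that differ only in an ending like _2 or _b are one class to them, and where a whole thing is asked for, a point or a joint stands for the part that bears it (a point fixed in the world has none). Each returns a list of dicts, best first, with "p" (0 to 1); they miss things now and then, are a little off and sometimes report something else, mostly with a low value. They report only what shows in the picture. A call takes as long as a camera call.
- nets.silhouettes(camera, thing): "pixels" (420x560 bool, what is visible of it).
- nets.mark_of(camera, thing): "at" ([x, y, z] in m, in world coordinates, good to about 4 mm: a listed point, or the origin of a listed thing).
The state is a dict: "t": time; "joint_pos": joint angles; "joint_velocities": joint speeds; "effort": joint torques, N m; "ee_pos": TCP position; "tool_rot": TCP orientation; "contact_force": force on the tool from outside, world axes, zero at the start; "wrist_torque": the same for the moment, N m; "gripper_width": opening from 0.0 (shut) to 1.0 (fully open).
Only numpy, scipy, OpenCV 4.12 (cv2) and the standard library are available. Lean on these libraries where they do the work, as an engineer would, in place of code of your own. Each camera call takes 0.05 s, during which the arm holds its last target. There are 200 camera calls.

## Working session

There is one attempt and no reset: what is moved stays moved. The work goes in short steps, Python scripts to look and compute and a tool call to move; the robot and the scene stay as the last step left them, time stands still between calls to the robot, and variables do not carry over. Pictures are saved under pics/ and viewed, about 8 in all and at most 12, crops included, and the job is handed in when it is done.

Besides the shell and the picture viewer there is one more tool, called after "Request:" as name(argument=value, ...) on one line, values as JSON. step_arm: Moves the arm, as the interface text tells. Its arguments: {"type":"object","properties":{"increments":{"type":"array"},"force":{"type":"number"}},"required":["increments"]}

```bash
mkdir -p pics; cat > h.py <<'E'
import numpy as np, cv2
from bench import get_obs, read_camera, camera_params, arm, nets
from scipy.spatial.transform import Rotation as R
def snap(c,name):
    im=read_camera(c); cv2.imwrite(f'pics/{name}.png',im); return im
def proj(c,p):
    q=camera_params(c); X=np.c_[np.atleast_2d(p),np.ones(len(np.atleast_2d(p)))]@np.array(q["world_to_cam"]).T
    return np.c_[q["fx"]*X[:,0]/X[:,2]+q["cx"],q["fy"]*X[:,1]/X[:,2]+q["cy"]]
def back(c,uv,z):
    q=camera_params(c); M=np.array(q["world_to_cam"]); uv=np.atleast_2d(uv)
    d=np.c_[(uv[:,0]-q["cx"])/q["fx"],(uv[:,1]-q["cy"])/q["fy"],np.ones(len(uv))]@M[:3,:3]
    o=-M[:3,:3].T@M[:3,3]; return o+d*((z-o[2])/d[:,2])[:,None]
def marks(c,names):
    for n in names:
        r=nets.mark_of(c,n); print(c,n,[(np.round(a['at'],4).tolist(),round(a['p'],2)) for a in r[:2]])
E
python3 - <<'E'
from h import *
a=snap('scene','s0');b=snap('top','t0')
N=['tray','bay_left','bay_right','cover_bar','red_mid','red_marker','black_mid','mailer_mid','pen_cup','pen_mid','lens_cleaner','lens_blower']
marks('top',N); marks('scene',N)
o=get_obs(); print(o['t'],o['ee_pos'],o['tool_rot'],o['gripper_width'],arm.tcp_to_grasp, R.from_rotvec(o['tool_rot']).as_matrix().round(3))
for c in('scene','top'):
    M=np.array(camera_params(c)['world_to_cam']);print((-M[:3,:3].T@M[:3,3]).round(3))
E
```

```text
top tray [([0.5202, 0.1237, -0.0025], 0.96)]
top bay_left [([0.5033, 0.2299, 0.0051], 0.59)]
top bay_right [([0.5333, 0.018, 0.0045], 0.86)]
top cover_bar [([0.535, 0.047, 0.0494], 0.56), ([0.5056, 0.2281, 0.0057], 0.54)]
top red_mid [([0.5025, -0.2743, 0.068], 0.45)]
top red_marker [([0.4958, -0.2768, 0.0658], 0.64), ([0.4941, 0.2208, 0.0019], 0.53)]
top black_mid [([0.4927, 0.2204, 0.0103], 0.73), ([0.5109, -0.2653, 0.0725], 0.65)]
top mailer_mid []
top pen_cup [([0.5159, -0.2821, 0.0027], 0.84), ([0.5083, -0.2584, 0.0697], 0.48)]
top pen_mid [([0.5086, -0.2641, 0.0715], 0.64)]
top lens_cleaner [([0.6497, -0.0907, -0.0019], 0.62), ([0.5313, 0.0461, 0.0482], 0.16)]
top lens_blower [([0.6169, 0.3454, 0.0015], 0.78)]
scene tray [([0.5198, 0.122, 0.001], 0.8)]
scene bay_left [([0.5066, 0.2257, 0.0015], 0.96), ([0.5225, 0.0173, 0.0069], 0.43)]
scene bay_right [([0.5376, 0.0146, 0.0043], 0.95), ([0.5248, 0.0145, 0.0053], 0.59)]
scene cover_bar []
scene red_mid [([0.5037, -0.2795, 0.0683], 0.77), ([0.5333, 0.0472, 0.0477], 0.72)]
scene red_marker [([0.4966, -0.2787, 0.0688], 0.64)]
scene black_mid [([0.4929, 0.2179, 0.0113], 0.64)]
scene mailer_mid [([0.5329, 0.046, 0.0465], 0.73), ([0.5266, 0.0123, 0.0074], 0.42)]
scene pen_cup [([0.5162, -0.2797, -0.001], 0.78)]
scene pen_mid []
scene lens_cleaner []
scene lens_blower [([0.6167, 0.3419, -0.0028], 0.79)]
1.3 [0.13595137 0.53294087 0.23127747] [-3.91382088e-01 -3.11708553e+00 -1.63000029e-05] 1.0060433606600796 -0.0187 [[-0.969  0.247 -0.   ]
 [ 0.247  0.969  0.   ]
 [ 0.     0.    -1.   ]]
[-0.082 -0.408  0.522]
[0.375 0.032 1.386]
```

View pics/s0.png

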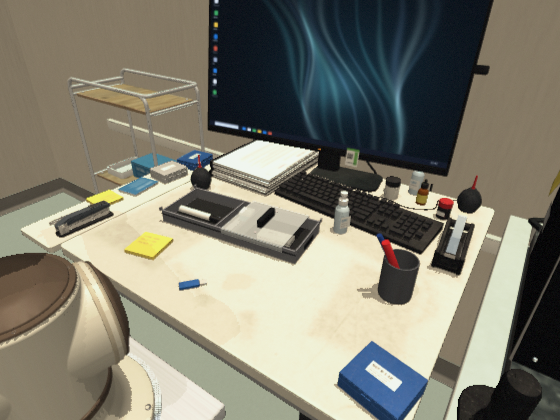

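View pics/t0.png

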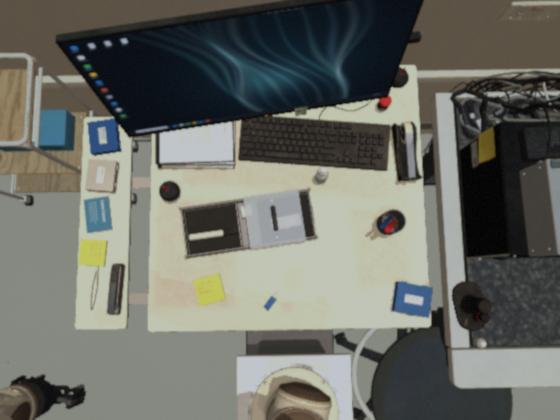

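The scene view shows the red marker and blue pen leaning up-left in the cup (about 390,260). In the top view the black marker is in the open +y bay (206,234) and the cover bar is at (274,217). Next I'll zoom in and check the arm API.

```bash
python3 - <<'E'
from h import *
import bench
print([a for a in dir(arm) if a[0]!='_'])
a=cv2.imread('pics/s0.png');b=cv2.imread('pics/t0.png')
c1=cv2.resize(a[220:310,340:440],(500,450),interpolation=cv2.INTER_CUBIC)
c2=cv2.resize(b[200:245,365:415],(300,270),interpolation=cv2.INTER_CUBIC)
c3=cv2.resize(b[182:262,175:320],(300,166),interpolation=cv2.INTER_CUBIC)
o=np.zeros((450,800,3),np.uint8);o[:,:500]=c1;o[:270,500:]=c2;o[280:446,500:]=c3
cv2.imwrite('pics/z.png',o)
for c in('scene','top'):
  for n in('red_marker','blue_pen','pen_cup','black_marker'):
    r=nets.silhouettes(c,n)
    for k in r[:2]:
        m=k['pixels'];ys,xs=np.nonzero(m)
        if len(xs)<3: continue
        pts=np.c_[xs,ys].astype(float);q=pts-pts.mean(0);u,s,vt=np.linalg.svd(q,full_matrices=False);t=q@vt[0]
        print(c,n,round(k['p'],2),len(xs),'ctr',pts.mean(0).round(1),'ends',(pts.mean(0)+vt[0]*t.min()).round(1),(pts.mean(0)+vt[0]*t.max()).round(1),'bbox',xs.min(),xs.max(),ys.min(),ys.max())
E
```

```text
['PlanningError', 'job_done', 'tcp_to_grasp']
scene red_marker 0.6 222 ctr [389.3 252.8] ends [383.9 240.1] [395.8 267.9] bbox 382 398 240 267
scene blue_pen 0.63 43 ctr [379.9 238.3] ends [379.1 234. ] [380.9 243. ] bbox 377 383 234 243
scene blue_pen 0.39 1645 ctr [398.6 278.3] ends [407.8 251.6] [390.1 303. ] bbox 378 419 250 304
scene pen_cup 0.65 1610 ctr [398.6 278.2] ends [408.  250.7] [390.3 302.8] bbox 378 418 249 304
scene black_marker 0.71 329 ctr [200.4 214.5] ends [179.1 207.8] [219.8 220.5] bbox 179 220 206 222
top pen_cup 0.76 389 ctr [391.5 221. ] ends [376.5 225.3] [404.1 217.4] bbox 377 404 209 234
top black_marker 0.75 287 ctr [212.8 233.4] ends [237.  229.9] [189.1 236.8] bbox 189 237 228 239
top black_marker 0.64 77 ctr [390.  225.9] ends [394.5 220.4] [385.8 231.1] bbox 385 395 220 232
```

View pics/z.png

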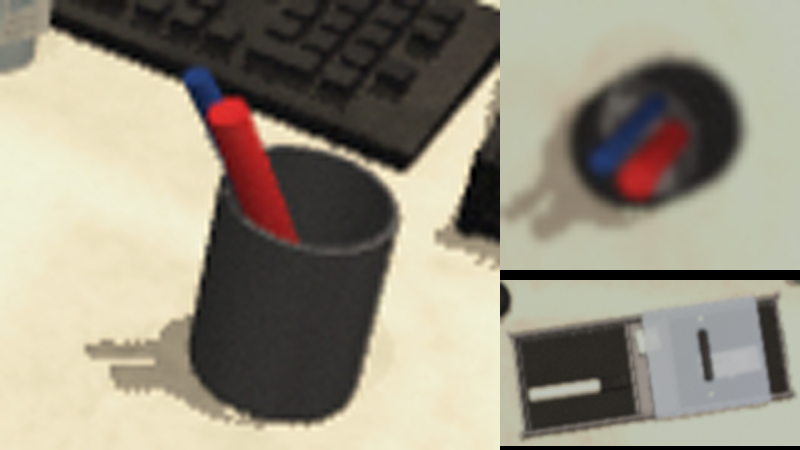

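Red is on the robot/−y side of the cup, and the pen is beyond it. I'll fit the marker's pose and work out a side grasp: the tool comes from the red side nearly perpendicular to the marker, and the jaws close in the lean plane.

```bash
cat > fit.py <<'E'
from h import *
from scipy.optimize import least_squares
def axis(p):
    cx,cy,psi,th,u0,w=p
    L=np.array([np.cos(psi),np.sin(psi),0]);W=np.array([-L[1],L[0],0])  # W: left of lean
    m=np.sin(th)*L+np.cos(th)*np.array([0,0,1])
    mid=np.array([cx,cy,0])+w*W+u0*L; mid[2]=.006+.0075*np.sin(th)+.066*np.cos(th)
    return mid,m,L,W
def res(p):
    mid,m,L,W=axis(p); top=mid+.066*m
    r=list((proj('scene',top)[0]-[386,242])/1.0)
    a=proj('scene',mid+.03*m)[0]; l0=np.array([394.,266.5]); d=np.array([386,242.])-l0; d/=np.linalg.norm(d)
    r.append(d[0]*(a-l0)[1]-d[1]*(a-l0)[0])
    r+=list((proj('top',top)[0]-[388,230.3])/1.0)
    a=proj('top',mid)[0]; l0=np.array([394.5,221.]); d=np.array([388.,230.3])-l0; d/=np.linalg.norm(d)
    r.append(d[0]*(a-l0)[1]-d[1]*(a-l0)[0])
    r+=list((mid-[.503,-.277,.068])/.004)+[(p[0]-.516)/.003,(p[1]+.281)/.003,(p[3]-.46)/.05,(p[4]-.012)/.003,(p[5]-.0105)/.002]
    return r
p=least_squares(res,[.516,-.281,2.48,.46,.012,.0105]).x
E
python3 - <<'E'
from fit import *
print(p.round(4),np.round(res(p),1)); mid,m,L,W=axis(p); top=mid+.066*m
print('mid',mid.round(4),'m',m.round(3),'top',top.round(4)); s=-W
e=np.radians(15); d=np.cos(e)*s-np.sin(e)*m; 
for g in (.035,.04,.045): print(g,(mid+g*m).round(4),'rim t',((.085-mid[2])/m[2]).round(4))
Rt=np.c_[m*np.cos(e)+s*np.sin(e),np.cross(d,m*np.cos(e)+s*np.sin(e)),d]
print(Rt.round(3),np.linalg.det(Rt)); o=get_obs();R0=R.from_rotvec(o['tool_rot'])
G=mid+.042*m
tcp=G+.008*d; pre=tcp-.10*d
print('tcp',tcp,'pre',pre); rv=(R0.inv()*R.from_matrix(Rt)).as_rotvec(degrees=True)
print('rot',rv.round(2),np.linalg.norm(rv),'shift pre',R0.inv().apply(pre-o['ee_pos']).round(4),o['t'])
np.savez('plan.npz',Rt=Rt,tcp=tcp,pre=pre,m=m,s=s,d=d,mid=mid)
E
```

```text
[ 0.5171 -0.2802  2.1906  0.4504  0.012   0.0099] [-0.7  0.1  0.3  0.5 -0.4 -0.5 -0.2  0.2  0.2  0.4  0.3 -0.2 -0.  -0.3]
mid [ 0.5021 -0.2762  0.0687] m [-0.253  0.354  0.9  ] top [ 0.4854 -0.2528  0.1281]
0.035 [ 0.4932 -0.2638  0.1002] rim t 0.0181
0.04 [ 0.4919 -0.2621  0.1047] rim t 0.0181
0.045 [ 0.4907 -0.2603  0.1092] rim t 0.0181
[[-0.034  0.523  0.852]
 [ 0.493 -0.733  0.469]
 [ 0.87   0.435 -0.233]] 1.0000000000000002
tcp [ 0.49824845 -0.25758925  0.10463149] pre [ 0.41307986 -0.30452932  0.12793259]
rot [-86.85  12.65  91.29] 126.63551473802656 shift pre [-0.4755 -0.743   0.1033] 1.7
```

Request:
step_arm(increments=[[[-0.13, -0.2, -0.005, 0, 0, 0, 1], [-0.13, -0.2, -0.005, 0, 0, 0, 1], [-0.13, -0.2, -0.005, 0, 0, 0, 1], [-0.13, -0.2, -0.005, 0, 0, 0, 0], [-0.13, -0.2, -0.005, 0, 0, 0, 0]]])

```text
t: 2.2
ee_pos: [0.2126, 0.3048, 0.2365]
tool_rot: [0.391, 3.117, 0.001]
contact_force: [1.4, -0.7, 0.8]
gripper_width: 0.692
```

Request:
step_arm(increments=[[[-0.13, -0.2, -0.005, 0, 0, 0, 0], [-0.13, -0.2, -0.005, 0, 0, 0, 0], [-0.13, -0.2, -0.005, 0, 0, 0, 0], [-0.13, -0.2, -0.005, 0, 0, 0, 0], [-0.13, -0.2, -0.005, 0, 0, 0, 0]]])

```text
t: 2.7
ee_pos: [0.2891, 0.079, 0.2417]
tool_rot: [0.392, 3.116, 0.001]
contact_force: [1.1, 0.1, 0.5]
gripper_width: 0.502
```

Request:
step_arm(increments=[[[-0.13, -0.2, -0.005, 0, 0, 0, 0], [-0.13, -0.2, -0.005, 0, 0, 0, 0], [-0.13, -0.2, -0.005, 0, 0, 0, 0], [-0.13, -0.2, -0.005, 0, 0, 0, 0], [-0.13, -0.2, -0.005, 0, 0, 0, 0]]])

```text
t: 3.2
ee_pos: [0.3656, -0.1477, 0.2464]
tool_rot: [0.394, 3.116, -0.001]
contact_force: [0.8, 0.6, -0.0]
gripper_width: 0.494
```

Request:
step_arm(increments=[[[-0.084, -0.14, -0.02, -28.8, 4.2, 30.3, 0], [-0.084, -0.14, -0.02, -28.8, 4.2, 30.3, 0], [-0.084, -0.14, -0.02, -28.8, 4.2, 30.3, 0], [-0.084, -0.14, -0.02, -28.8, 4.2, 30.3, 0], [-0.084, -0.14, -0.02, -28.8, 4.2, 30.3, 0]]])

```text
t: 3.7
ee_pos: [0.4126, -0.3043, 0.265]
tool_rot: [-1.177, -2.793, -0.784]
contact_force: [1.0, -0.6, -0.6]
gripper_width: 0.5
```

Request:
step_arm(increments=[[[0, 0, 0, -28.8, 4.2, 30.3, 0], [0, 0, 0, -28.8, 4.2, 30.3, 0], [0, 0, 0, -28.8, 4.2, 30.3, 0], [0, 0, 0, -28.8, 4.2, 30.3, 0], [0, 0, 0, -28.8, 4.2, 30.3, 0]]])

```text
t: 4.2
ee_pos: [0.4122, -0.3019, 0.266]
tool_rot: [-1.79, -2.107, -1.453]
contact_force: [0.1, 0.8, 0.0]
gripper_width: 0.497
```

Request:
step_arm(increments=[[[0, 0, 0, -28.8, 4.2, 30.3, 0], [0, 0, 0, -28.8, 4.2, 30.3, 0], [0, 0, 0, -28.8, 4.2, 30.3, 0], [0, 0, 0, -28.8, 4.2, 30.3, 0], [0, 0, 0, -28.8, 4.2, 30.3, 0]]])

```text
t: 4.7
ee_pos: [0.412, -0.3016, 0.2656]
tool_rot: [-2.165, -1.143, -1.927]
contact_force: [0.1, -0.2, 0.7]
gripper_width: 0.501
```

```bash
cat > go.py <<'E'
from h import *
def go(Rt,pos):
    o=get_obs();R0=R.from_rotvec(o['tool_rot'])
    print('shift',R0.inv().apply(pos-o['ee_pos']).round(4),'rot',(R0.inv()*R.from_matrix(Rt)).as_rotvec(degrees=True).round(2),'q',np.round(o['joint_pos'],2),'t',o['t'])
E
python3 - <<'E'
from go import *
z=np.load('plan.npz'); print(get_obs()['ee_pos']); go(z['Rt'],z['pre'])
E
```

```text
[ 0.41201649 -0.30161473  0.26561947]
shift [-0.1211 -0.0573  0.0319] rot [-0.19  0.03  0.07] q [-1.2   0.08 -0.23  1.78  1.3   0.58] t 4.7
```

Request:
step_arm(increments=[[[-0.04, -0.019, 0.011, 0, 0, 0, 0], [-0.08, -0.038, 0.021, 0, 0, 0, 0], [-0.121, -0.057, 0.032, 0, 0, 0, 0], [-0.121, -0.057, 0.032, 0, 0, 0, 0], [-0.121, -0.057, 0.032, 0, 0, 0, 0]]])

```text
t: 5.2
ee_pos: [0.4137, -0.3051, 0.1297]
tool_rot: [-2.164, -1.151, -1.924]
contact_force: [-0.3, -0.1, 1.1]
gripper_width: 0.501
```

```bash
python3 - <<'E'
from go import *
z=np.load('plan.npz'); go(z['Rt'],z['tcp'])
a=snap('scene','s1');b=snap('top','t1');print(nets.mark_of('top','pen_cup')[:1],nets.mark_of('scene','red_mid')[:1])
o=get_obs();print(proj('scene',z['tcp']),proj('scene',o['ee_pos']))
c1=cv2.resize(a[180:330,270:470],(600,450),interpolation=cv2.INTER_CUBIC)
cv2.imwrite('pics/z1.png',c1)
E
```

```text
shift [-0.0011 -0.0008  0.1002] rot [-0.41  0.06  0.32] q [-1.2   0.21 -0.36  1.52  1.3   0.57] t 5.2
[{'at': [0.5182, -0.2809, 0.0012], 'p': 0.56}] []
[[388.41808599 250.13708879]] [[401.07813788 273.45622253]]
```

View pics/z1.png

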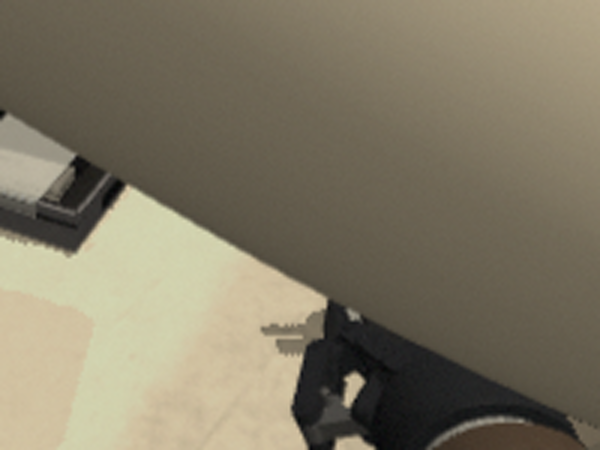

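The arm blocks the scene camera here; only the lower finger shows, near (320,380) in the crop. I'll advance on the fit and check the contact force and the top view.

Request:
step_arm(increments=[[[0, 0, 0.02, 0, 0, 0, 0], [0, 0, 0.04, 0, 0, 0, 0], [0, 0, 0.06, 0, 0, 0, 0], [-0.001, -0.001, 0.08, -0.4, 0, 0.3, 0], [-0.001, -0.001, 0.08, -0.4, 0, 0.3, 0]]])

```text
t: 5.9
ee_pos: [0.4819, -0.2658, 0.1098]
tool_rot: [-2.167, -1.148, -1.931]
contact_force: [-0.2, 1.1, 0.5]
gripper_width: 0.501
```

```bash
python3 - <<'E'
from go import *
z=np.load('plan.npz'); go(z['Rt'],z['tcp'])
b=snap('top','t2');o=get_obs();print(proj('top',z['tcp']),proj('top',o['ee_pos']))
cv2.imwrite('pics/z2.png',cv2.resize(b[190:265,350:450],(800,600),interpolation=cv2.INTER_CUBIC))
E
```

```text
shift [-0.0009  0.0002  0.019 ] rot [-0.04  0.07  0.37] q [-1.03 -0.01 -0.61  0.83  1.33  1.25] t 5.9
[[388.0617724  225.87335542]] [[391.88744081 232.05792061]]
```

View pics/z2.png

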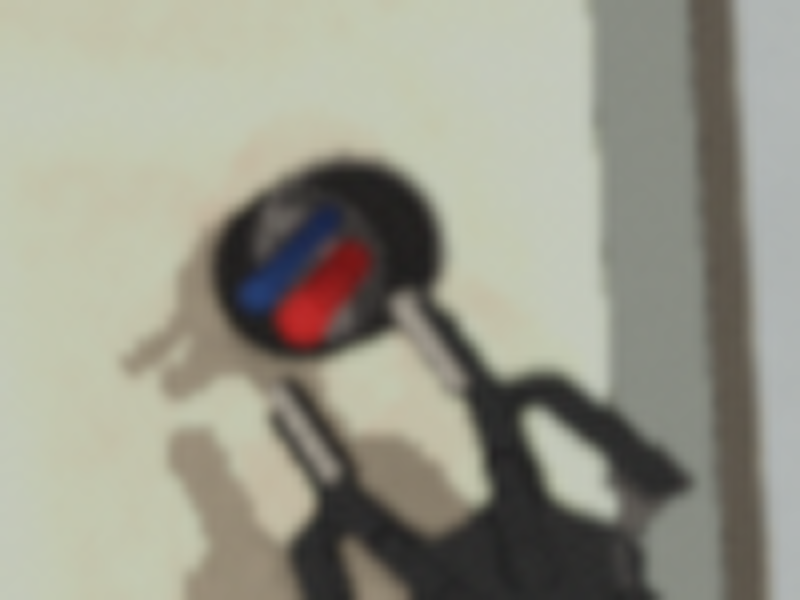

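The top crop shows the fingers straddling red, with the left tip at (280,390), the right at (405,300) and red's upper end at (305,320). The pen lies beyond. I'll advance the last 20 mm and close.

Request:
step_arm(increments=[[[-0.001, 0, 0.01, 0, 0, 0.4, 0], [-0.001, 0, 0.02, 0, 0, 0.4, 0], [-0.001, 0, 0.02, 0, 0, 0.4, 0], [-0.001, 0, 0.02, 0, 0, 0.4, -1], [-0.001, 0, 0.02, 0, 0, 0.4, -1]]], force=30)

```text
t: 6.45
ee_pos: [0.4977, -0.2587, 0.1033]
tool_rot: [-2.17, -1.133, -1.926]
contact_force: [-0.6, -0.7, 0.3]
gripper_width: 0.173
```

Request:
step_arm(increments=[[[0, 0, 0, 0, 0, 0, -1], [0, 0, 0, 0, 0, 0, -1], [0, 0, 0, 0, 0, 0, -1], [0, 0, 0, 0, 0, 0, -1], [0, 0, 0, 0, 0, 0, -1]]])

```text
t: 6.95
ee_pos: [0.498, -0.2581, 0.103]
tool_rot: [-2.169, -1.133, -1.926]
contact_force: [-0.7, -0.6, -0.3]
gripper_width: 0.158
```

```bash
python3 - <<'E'
from go import *
z=np.load('plan.npz'); go(z['Rt'],z['tcp']); print(get_obs()['gripper_width'])
o=get_obs();R0=R.from_rotvec(o['tool_rot']);print('m in tool',R0.inv().apply(z['m']),'up',R0.inv().apply([0,0,1]))
E
```

```text
shift [0.0017 0.0005 0.    ] rot [-0.02  0.1  -0.28] q [-0.99 -0.04 -0.66  0.65  1.32  1.42] t 6.95
0.15818934508807203
m in tool [ 0.96546597 -0.00486138 -0.26048382] up [ 0.87134283  0.43091812 -0.23467265]
```

Request:
step_arm(increments=[[[0.019, 0, -0.005, 0, 0, 0, -1], [0.038, 0, -0.01, 0, 0, 0, -1], [0.058, 0, -0.016, 0, 0, 0, -1], [0.077, 0, -0.021, 0, 0, 0, -1], [0.097, 0, -0.026, 0, 0, 0, -1]]], force=40)

```text
t: 7.45
ee_pos: [0.4727, -0.2223, 0.1941]
tool_rot: [-2.169, -1.132, -1.926]
contact_force: [-0.5, -0.1, -0.8]
gripper_width: 0.166
```

Request:
step_arm(increments=[[[0.03, 0.015, -0.008, 0, 0, 0, -1], [0.06, 0.03, -0.016, 0, 0, 0, -1], [0.09, 0.045, -0.024, 0, 0, 0, -1], [0.12, 0.06, -0.032, 0, 0, 0, -1], [0.12, 0.06, -0.032, 0, 0, 0, -1]]])

```text
t: 7.95
ee_pos: [0.474, -0.2235, 0.3367]
tool_rot: [-2.168, -1.141, -1.931]
contact_force: [-1.1, -0.1, -0.6]
gripper_width: 0.164
```

```bash
python3 - <<'E'
from go import *
o=get_obs();print(o['ee_pos'],o['gripper_width'])
b=snap('top','t3');a=snap('scene','s3')
marks('top',['pen_cup','red_mid','pen_mid']); marks('scene',['pen_cup'])
z=np.load('plan.npz');G=o['ee_pos']-.009*z['d'];print(proj('top',np.array([G,G+.024*z['m'],G-.108*z['m']])))
o=np.zeros((420,800,3),np.uint8);o[:,:400]=cv2.resize(b[180:285,345:445],(400,420),interpolation=cv2.INTER_CUBIC);o[:300,400:]=cv2.resize(a[150:330,260:500],(400,300))
cv2.imwrite('pics/z3.png',o)
E
```

```text
[ 0.47403243 -0.22345773  0.33672539] 0.1643552256562396
top pen_cup [([0.517, -0.2807, 0.0004], 0.89)]
top red_mid [([0.4824, -0.2422, 0.3024], 0.56)]
top pen_mid [([0.5097, -0.261, 0.0723], 0.52)]
scene pen_cup [([0.5153, -0.275, -0.0008], 0.88)]
[[398.75145911 229.99151051]
 [397.38091082 231.96221966]
 [404.26256069 222.06710656]]
```

View pics/z3.png

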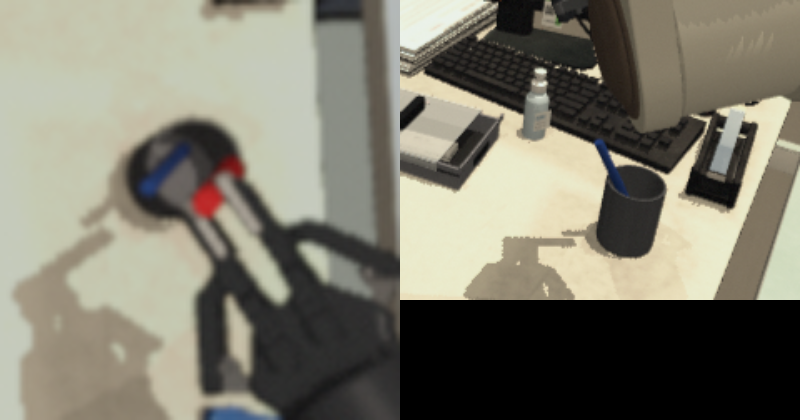

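Red is held, the cup stands at about (630,210), the pen is still in it, and the marker's position matches the fit. Next I'll work out the tray geometry and the placing pose.

```bash
cat > place.py <<'E'
from go import *
def tray():
    ms=nets.silhouettes('top','tray')+[];out=[]
    print([(round(k['p'],2),k['pixels'].sum()) for k in ms])
    ys,xs=np.nonzero(ms[0]['pixels']);w=back('top',np.c_[xs,ys],.033)[:,:2]
    return cv2.minAreaRect((w*1000).astype(np.float32))
def target(yaw,P,lx,ly,z,e=15):
    e=np.radians(e);X=np.array([np.cos(yaw),np.sin(yaw),0]);Y=np.array([-np.sin(yaw),np.cos(yaw),0]);D=np.array([0,0,-1.])
    d=np.cos(e)*D-np.sin(e)*Y;x=np.cos(e)*Y+np.sin(e)*D
    G=np.array([P[0],P[1],0])+lx*X+(.105+ly+.042)*Y;G[2]=z
    return np.c_[x,np.cross(d,x),d],G+.009*d
E
python3 - <<'E'
from place import *
print(tray())
for c in ('top','scene'): marks(c,['tray','bay_left','bay_right','cover_bar'])
b=back('top',[[237,229.9],[189.1,236.8]],.0125);print(b)
yaw=.143;P=[.52,.123];X=np.array([np.cos(yaw),np.sin(yaw)]);Y=np.array([-X[1],X[0]])
for q in b: print('black end local',(q[:2]-P)@X,(q[:2]-P)@Y)
Rt,t=target(yaw,P,.027,-.003,.15);print(Rt.round(3),t);go(Rt,t)
E
```

```text
[(0.8, np.int64(6483)), (0.31, np.int64(16))]
((522.2490234375, 122.3445053100586), (151.7227020263672, 373.3903503417969), 7.631555557250977)
top tray [([0.5189, 0.1236, -0.0014], 0.76)]
top bay_left [([0.5035, 0.2274, 0.0072], 0.63)]
top bay_right [([0.5346, 0.0165, 0.0064], 0.88), ([0.4806, -0.2441, 0.3037], 0.37)]
top cover_bar [([0.6154, 0.3444, -0.0017], 0.74), ([0.5334, 0.0424, 0.0475], 0.67)]
scene tray [([0.5193, 0.122, -0.0012], 0.97)]
scene bay_left [([0.5082, 0.2257, 0.0002], 0.58)]
scene bay_right [([0.5369, 0.0173, 0.001], 0.91)]
scene cover_bar [([0.533, 0.046, 0.0456], 0.78)]
[[0.50206801 0.15577363 0.0125    ]
 [0.48433849 0.2928662  0.0125    ]]
black end local -0.013078280536261479 0.03499465483323568
black end local -0.01108934604716829 0.17321459157919572
[[-0.138  0.99   0.037]
 [ 0.956  0.143 -0.256]
 [-0.259 -0.    -0.966]] [0.52653448 0.26707244 0.14130667]
shift [ 0.0728 -0.4146  0.3194] rot [ 53.83 -65.48 -44.63] q [-1.   -0.33 -0.44  1.17  1.32  1.41] t 8.7
```

Request:
step_arm(increments=[[[0, 0, 0, 17.9, -21.8, -14.9, -1], [0, 0, 0, 17.9, -21.8, -14.9, -1], [0, 0, 0, 17.9, -21.8, -14.9, -1], [0, 0, 0, 17.9, -21.8, -14.9, -1], [0, 0, 0, 17.9, -21.8, -14.9, -1]]])

```text
t: 9.2
ee_pos: [0.4746, -0.2229, 0.3338]
tool_rot: [2.271, 1.662, 1.262]
contact_force: [0.8, 0.0, 0.4]
gripper_width: 0.16
```

Request:
step_arm(increments=[[[0, 0, 0, 17.9, -21.8, -14.9, -1], [0, 0, 0, 17.9, -21.8, -14.9, -1], [0, 0, 0, 17.9, -21.8, -14.9, -1], [0, 0, 0, 17.9, -21.8, -14.9, -1], [0, 0, 0, 17.9, -21.8, -14.9, -1]]])

```text
t: 9.7
ee_pos: [0.4746, -0.2218, 0.3314]
tool_rot: [2.173, 2.02, 0.512]
contact_force: [-0.2, -0.1, -0.6]
gripper_width: 0.158
```

Request:
step_arm(increments=[[[0, 0, 0, 17.9, -21.8, -14.9, -1], [0, 0, 0, 17.9, -21.8, -14.9, -1], [0, 0, 0, 17.9, -21.8, -14.9, -1], [0, 0, 0, 17.9, -21.8, -14.9, -1], [0, 0, 0, 17.9, -21.8, -14.9, -1]]])

```text
t: 10.2
ee_pos: [0.4741, -0.2216, 0.3288]
tool_rot: [1.921, 2.221, -0.249]
contact_force: [0.4, 0.4, -0.1]
gripper_width: 0.157
```

```bash
python3 - <<'E'
from place import *
Rt,t=target(.141,[.5205,.1228],.030,-.003,.15);print(t,get_obs()['ee_pos'],get_obs()['gripper_width']);go(Rt,t)
E
```

```text
[0.53029284 0.26728068 0.14130667] [ 0.47406922 -0.22163922  0.32882795] 0.1572426474815953
shift [0.5078 0.1262 0.0601] rot [ 0.06 -0.23  0.21] q [-0.31 -0.05  0.21  1.71 -0.23  1.1 ] t 10.2
```

Request:
step_arm(increments=[[[0.23, 0.057, 0.02, 0, 0, 0, -1], [0.23, 0.057, 0.02, 0, 0, 0, -1], [0.23, 0.057, 0.02, 0, 0, 0, -1], [0.23, 0.057, 0.02, 0, 0, 0, -1], [0.23, 0.057, 0.02, 0, 0, 0, -1]]])

```text
t: 10.7
ee_pos: [0.4983, 0.0018, 0.2505]
tool_rot: [1.927, 2.217, -0.245]
contact_force: [0.7, 0.0, -0.4]
gripper_width: 0.161
```

Request:
step_arm(increments=[[[0.23, 0.057, 0.02, 0, 0, 0, -1], [0.23, 0.057, 0.02, 0, 0, 0, -1], [0.23, 0.057, 0.02, 0, 0, 0, -1], [0.23, 0.057, 0.02, 0, 0, 0, -1], [0.23, 0.057, 0.02, 0, 0, 0, -1]]])

```text
t: 11.2
ee_pos: [0.5241, 0.2244, 0.1716]
tool_rot: [1.927, 2.218, -0.249]
contact_force: [0.5, 0.3, -0.2]
gripper_width: 0.164
```

Request:
step_arm(increments=[[[0.048, 0.012, 0.02, 0, -0.2, 0.2, -1], [0.048, 0.012, 0.02, 0, -0.2, 0.2, -1], [0.048, 0.012, 0.02, 0, -0.2, 0.2, -1], [0.048, 0.012, 0.02, 0, -0.2, 0.2, -1], [0.048, 0.012, 0.02, 0, -0.2, 0.2, -1]]])

```text
t: 11.7
ee_pos: [0.5313, 0.264, 0.1436]
tool_rot: [1.925, 2.208, -0.25]
contact_force: [0.5, 0.0, -0.5]
gripper_width: 0.164
```

```bash
python3 - <<'E'
from place import *
P=np.array([.5205,.1228]);yaw=.141
Rt,t=target(yaw,P,.030,-.003,.15);print(t,get_obs()['ee_pos']);go(Rt,t)
b=snap('top','t4');a=snap('scene','s4')
marks('top',['red_mid']);marks('scene',['red_mid'])
X=np.array([np.cos(yaw),np.sin(yaw)]);Y=np.array([-X[1],X[0]])
for c in('top','scene'):
  for k in nets.silhouettes(c,'red_marker')[:2]:
    m=k['pixels'];ys,xs=np.nonzero(m);w=back(c,np.c_[xs,ys],.15)[:,:2];l=np.c_[(w-P)@X,(w-P)@Y];print(c,round(k['p'],2),len(xs),'px',xs.min(),xs.max(),ys.min(),ys.max(),'local x',l[:,0].min(),l[:,0].max(),'y',l[:,1].min(),l[:,1].max(),'line',np.polyfit(l[:,1],l[:,0],1) )
o=np.zeros((420,800,3),np.uint8);o[:,:420]=cv2.resize(b[160:270,165:275],(420,420),interpolation=cv2.INTER_CUBIC);o[:285,420:]=cv2.resize(a[130:280,140:340],(380,285),interpolation=cv2.INTER_CUBIC)
cv2.imwrite('pics/z4.png',o)
E
```

```text
[0.53029284 0.26728068 0.14130667] [0.53127591 0.26401206 0.14360805]
shift [ 0.0039 -0.0005  0.0013] rot [ 0.21  0.08 -0.26] q [ 0.58  0.28  0.21  1.61 -0.24  2.02] t 11.7
top red_mid [([0.5369, 0.2215, 0.1467], 0.75)]
scene red_mid [([0.539, 0.2249, 0.1486], 0.61)]
top 0.69 231 px 186 230 206 216 local x 0.023895923348117968 0.03991105489666295 y 0.03455752440016792 0.14942674788110005 line [0.01448199 0.03037535]
scene 0.48 174 px 197 231 154 165 local x 0.01278369885026351 0.043818105284641584 y 0.03127818587772745 0.1363511318248207 line [0.01780232 0.02731108]
scene 0.31 2635 px 220 308 200 251 local x -0.22773179417602843 -0.09534563796657872 y -0.22512597948446492 -0.10011645789252592 line [ 0.03141461 -0.16126554]
```

View pics/z4.png

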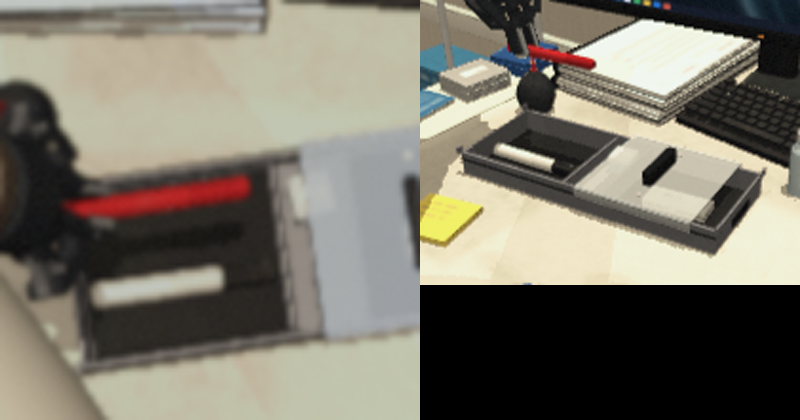

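Red is held level over the bay at (70–250, 185–210) in the left crop, parallel to the white-barrelled black marker at (95–225, 285). Its inner end clears the divider. Lowering now.

Request:
step_arm(increments=[[[0.011, 0, 0.03, 0.2, 0, -0.2, -1], [0.019, 0, 0.06, 0.2, 0, -0.2, -1], [0.027, 0, 0.09, 0.2, 0, -0.2, -1], [0.033, 0, 0.11, 0.2, 0, -0.2, -1], [0.036, 0, 0.122, 0.2, 0, -0.2, -1]]])

```text
t: 12.5
ee_pos: [0.5301, 0.2677, 0.0133]
tool_rot: [1.919, 2.216, -0.26]
contact_force: [-0.6, -0.7, 0.2]
gripper_width: 0.158
```

Request:
step_arm(increments=[[[0.001, 0, 0.002, 0, 0, 0, -1], [0.002, 0, 0.006, 0, 0, 0, -1], [0.002, 0, 0.008, 0, 0, 0, -1], [0.002, 0, 0.008, 0, 0, 0, -1], [0.002, 0, 0.008, 0, 0, 0, -1]]])

```text
t: 13.0
ee_pos: [0.5313, 0.2681, 0.0077]
tool_rot: [1.919, 2.214, -0.255]
contact_force: [-0.7, 0.2, 0.4]
gripper_width: 0.158
```

```bash
python3 - <<'E'
from place import *
P=np.array([.5205,.1228]);yaw=.141
Rt,t=target(yaw,P,.030,-.003,.0165);o=get_obs();print(t,o['ee_pos'],o['contact_force']);go(Rt,t)
E
```

```text
[0.53029284 0.26728068 0.00780667] [0.53129773 0.26809394 0.00771565] [-0.72736855  0.18267611  0.35196507]
shift [-0.0007 -0.0011  0.0001] rot [0.04 0.17 0.08] q [ 0.58  0.33  0.01  1.36 -0.24  2.02] t 13.0
```

Request:
step_arm(increments=[[[0, -0.001, 0.001, 0, 0, 0, -1], [0, -0.001, 0.002, 0, 0, 0, -1], [0, -0.001, 0.003, 0, 0, 0, -1], [0, -0.001, 0.003, 0, 0, 0, -1]]])

```text
t: 13.4
ee_pos: [0.5304, 0.2676, 0.0063]
tool_rot: [1.919, 2.215, -0.253]
contact_force: [-5.2, 0.9, 14.3]
gripper_width: 0.167
```

Contact with the floor. I'll back off 1 mm and open slightly, keeping the marker caged.

Request:
step_arm(increments=[[[0, 0, -0.0015, 0, 0, 0, -1], [0, 0, -0.0015, 0, 0, 0, -0.4], [0, 0, -0.0015, 0, 0, 0, -0.4], [0, 0, -0.0015, 0, 0, 0, -0.4], [0, 0, -0.0015, 0, 0, 0, -0.4]]])

```text
t: 13.9
ee_pos: [0.5302, 0.2675, 0.0058]
tool_rot: [1.919, 2.215, -0.256]
contact_force: [-0.0, 0.8, 5.5]
gripper_width: 0.301
```

Request:
step_arm(increments=[[[0, 0, -0.0015, 0, 0, 0, -0.4], [0, 0, -0.0015, 0, 0, 0, -0.4], [0, 0, -0.0015, 0, 0, 0, -0.4]]])

```text
t: 14.2
ee_pos: [0.5298, 0.2676, 0.0066]
tool_rot: [1.919, 2.215, -0.258]
contact_force: [-1.0, 0.2, 0.6]
gripper_width: 0.299
```

Request:
step_arm(increments=[[[-0.003, 0, -0.01, 0, 0, 0, -0.4], [-0.006, 0, -0.02, 0, 0, 0, -0.4], [-0.01, 0, -0.04, 0, 0, 0, -0.4], [-0.02, 0, -0.08, 0, 0, 0, -0.4], [-0.03, 0, -0.12, 0, 0, 0, -0.4]]])

```text
t: 14.7
ee_pos: [0.5293, 0.27, 0.1326]
tool_rot: [1.919, 2.215, -0.258]
contact_force: [0.7, 0.5, 0.4]
gripper_width: 0.302
```

Request:
step_arm(increments=[[[-0.03, -0.015, -0.02, 0, 0, 0, -0.4], [-0.06, -0.03, -0.03, 0, 0, 0, -0.4], [-0.1, -0.04, -0.03, 0, 0, 0, -0.4], [-0.14, -0.04, -0.03, 0, 0, 0, -1], [-0.18, -0.04, -0.03, 0, 0, 0, -1]]])

```text
t: 15.2
ee_pos: [0.5135, 0.0991, 0.2088]
tool_rot: [1.918, 2.215, -0.254]
contact_force: [0.3, -0.1, -0.4]
gripper_width: 0.005
```

```bash
python3 - <<'E'
from place import *
o=get_obs();print(o['ee_pos'],o['contact_force'],o['t'])
P=np.array([.5205,.1228]);yaw=.141;X=np.array([np.cos(yaw),np.sin(yaw)]);Y=np.array([-X[1],X[0]])
b=snap('top','t5');a=snap('scene','s5')
for c in('top','scene'):
  marks(c,['red_mid','black_mid','cover_bar'])
  for n in('red_marker','black_marker'):
   for k in nets.silhouettes(c,n)[:1]:
    m=k['pixels'];ys,xs=np.nonzero(m);w=back(c,np.c_[xs,ys],.0115)[:,:2];l=np.c_[(w-P)@X,(w-P)@Y];print(c,n,round(k['p'],2),len(xs),'local x',l[:,0].min(),l[:,0].max(),'y',l[:,1].min(),l[:,1].max())
o=np.zeros((420,800,3),np.uint8);o[:,:420]=cv2.resize(b[160:300,165:305],(420,420),interpolation=cv2.INTER_CUBIC);o[:285,420:]=cv2.resize(a[130:280,140:340],(380,285),interpolation=cv2.INTER_CUBIC)
cv2.imwrite('pics/z5.png',o)
E
```

```text
[0.51351185 0.09910433 0.20876381] [ 0.34768248 -0.06762449 -0.35837082] 15.2
top red_mid []
top black_mid []
top cover_bar [([0.5316, 0.0456, 0.0474], 0.98), ([0.5323, 0.0201, 0.005], 0.23)]
scene red_mid [([0.5189, -0.26, 0.0702], 0.66), ([0.54, 0.2272, 0.011], 0.48)]
scene black_mid [([0.5062, 0.2286, 0.002], 0.62), ([0.4934, 0.2209, 0.0108], 0.61)]
scene cover_bar [([0.532, 0.0468, 0.0473], 0.67)]
scene red_marker 0.79 279 local x 0.014011488154605106 0.04751706934572116 y 0.04209528359152529 0.17083942771421634
scene black_marker 0.8 259 local x -0.027086207249685756 0.0017324765934707172 y 0.045690421254743235 0.17619751250923654
```

View pics/z5.png

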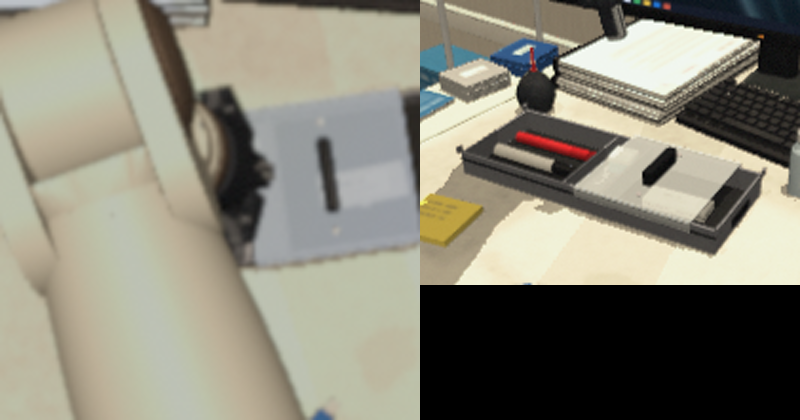

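Red lies flat in the bay beside the black marker, seen in the right crop as red (515–590, 135–155) and white/black (495–575, 145–170). Next I'll push the bar towards +y with shut fingers, tool vertical.

```bash
python3 - <<'E'
from place import *
P=np.array([.5205,.1228]);yaw=.141;X=np.array([np.cos(yaw),np.sin(yaw),0]);Y=np.array([-X[1],X[0],0])
Rt=np.c_[Y,X,[0,0,-1]]
p=np.r_[P,.12]-.118*Y; print(np.linalg.det(Rt),p);go(Rt,p)
E
```

```text
1.0 [0.53708292 0.00597104 0.12      ]
shift [-0.0714  0.0097  0.109 ] rot [-0.06 15.2   0.16] q [ 0.33  0.05  0.07  1.64 -0.26  1.77] t 15.8
```

Request:
step_arm(increments=[[[-0.04, 0.005, 0.03, 0, 7, 0, -1], [-0.071, 0.01, 0.07, 0, 15.2, 0.2, -1], [-0.071, 0.01, 0.109, 0, 15.2, 0.2, -1], [-0.071, 0.01, 0.109, 0, 15.2, 0.2, -1], [-0.071, 0.01, 0.109, 0, 15.2, 0.2, -1]]])

```text
t: 16.3
ee_pos: [0.537, 0.0058, 0.1203]
tool_rot: [-2.061, -2.369, 0.002]
contact_force: [0.3, -0.1, -0.1]
gripper_width: -0.002
```

Request:
step_arm(increments=[[[0, 0, 0.03, 0, 0, 0, -1], [0, 0, 0.055, 0, 0, 0, -1], [0, 0, 0.073, 0, 0, 0, -1], [0, 0, 0.073, 0, 0, 0, -1], [0, 0, 0.073, 0, 0, 0, -1]]])

```text
t: 16.8
ee_pos: [0.5382, 0.0072, 0.0493]
tool_rot: [2.058, 2.372, 0.002]
contact_force: [0.0, -0.3, 0.7]
gripper_width: -0.001
```

Request:
step_arm(increments=[[[0.01, 0, 0, 0, 0, 0, -1], [0.02, 0, 0, 0, 0, 0, -1], [0.03, 0, 0, 0, 0, 0, -1], [0.04, 0, 0, 0, 0, 0, -1], [0.05, 0, 0, 0, 0, 0, -1]]])

```text
t: 17.3
ee_pos: [0.5306, 0.0561, 0.0477]
tool_rot: [2.061, 2.37, 0.0]
contact_force: [1.7, -2.7, 1.4]
gripper_width: 0.001
```

```bash
cat > st.py <<'E'
from place import *
P=np.array([.5205,.1228]);yaw=.141;X=np.array([np.cos(yaw),np.sin(yaw),0]);Y=np.array([-X[1],X[0],0])
o=get_obs();d=o['ee_pos']-np.r_[P,0];print('local',d@X,d@Y,d[2],'F',np.round(o['contact_force'],1),'F.y',o['contact_force']@Y,o['t']);go(np.c_[Y,X,[0,0,-1]],o['ee_pos'])
read_camera('top');marks('top',['cover_bar'])
for k in nets.mark_of('top','cover_bar')[:1]: q=k['at']-np.r_[P,0];print('bar local',q@X,q@Y)
E
python3 st.py
```

```text
local 0.0006073945214307015 -0.06747205345794904 0.04768055666724543 F [ 1.7 -2.7  1.4] F.y -2.903772944574943 17.3
shift [0. 0. 0.] rot [ 0.03  0.02 -0.1 ] q [ 0.11  0.06 -0.21  1.3  -0.    1.54] t 17.3
top cover_bar []
```

Request:
step_arm(increments=[[[0.015, 0, 0, 0, 0, 0, -1], [0.03, 0, 0, 0, 0, 0, -1], [0.045, 0, 0, 0, 0, 0, -1], [0.06, 0, 0, 0, 0, 0, -1], [0.075, 0, 0, 0, 0, 0, -1]]])

```text
t: 17.95
ee_pos: [0.5198, 0.1309, 0.0472]
tool_rot: [-2.061, -2.371, 0.0]
contact_force: [2.3, -3.4, -0.8]
gripper_width: 0.003
```

Request:
step_arm(increments=[[[0.015, 0, 0, 0, 0, 0, -1], [0.03, 0, 0, 0, 0, 0, -1], [0.045, 0, 0, 0, 0, 0, -1], [0.058, 0, 0, 0, 0, 0, -1], [0.066, 0, 0, 0, 0, 0, -1]]])

```text
t: 18.45
ee_pos: [0.5106, 0.1963, 0.0473]
tool_rot: [-2.06, -2.371, 0.0]
contact_force: [2.9, -2.1, -0.5]
gripper_width: 0.0
```

Request:
step_arm(increments=[[[0.002, 0, 0, 0, 0, 0, -1], [0.004, 0, 0, 0, 0, 0, -1], [0.006, 0, 0, 0, 0, 0, -1]]])

```text
t: 18.75
ee_pos: [0.51, 0.2007, 0.0473]
tool_rot: [-2.062, -2.37, 0.001]
contact_force: [0.7, -2.3, 0.4]
gripper_width: -0.0
```

```bash
python3 st.py
```

```text
local 0.0005359464466197186 0.07856385609259617 0.04725248887819153 F [ 0.7 -2.3  0.4] F.y -2.3499163208879894 18.75
shift [0. 0. 0.] rot [-0.03 -0.   -0.13] q [ 0.37  0.09 -0.18  1.3   0.    1.81] t 18.75
top cover_bar []
```

Still sliding at about 2 N, with no end stop yet. I'll go on in small steps.

Request:
step_arm(increments=[[[0.003, 0, 0, 0, 0, 0, -1], [0.005, 0, 0, 0, 0, 0, -1], [0.007, 0, 0, 0, 0, 0, -1], [0.008, 0, 0, 0, 0, 0, -1], [0.008, 0, 0, 0, 0, 0, -1]]])

```text
t: 19.4
ee_pos: [0.5088, 0.209, 0.0472]
tool_rot: [-2.061, -2.37, 0.0]
contact_force: [-0.1, -0.9, -0.5]
gripper_width: -0.0
```

Request:
step_arm(increments=[[[0.001, 0, 0, 0, 0, 0, -1], [0.002, 0, 0, 0, 0, 0, -1], [0.003, 0, 0, 0, 0, 0, -1]]])

```text
t: 19.7
ee_pos: [0.5087, 0.2098, 0.0472]
tool_rot: [2.061, 2.367, -0.005]
contact_force: [2.1, -17.2, 2.1]
gripper_width: 0.001
```

End stop reached: 17 N at TCP local y ≈ 0.088, as predicted. I'll back off, lift and check.

Request:
step_arm(increments=[[[-0.01, 0, 0, 0, 0, 0, -1], [-0.02, 0, 0, 0, 0, 0, -1], [-0.02, 0, -0.04, 0, 0, 0, -1], [-0.02, 0, -0.09, 0, 0, 0, -1], [-0.02, 0, -0.14, 0, 0, 0, -1]]])

```text
t: 20.2
ee_pos: [0.5109, 0.1914, 0.1887]
tool_rot: [-2.061, -2.369, 0.001]
contact_force: [1.0, 0.9, 0.5]
gripper_width: -0.001
```

Request:
step_arm(increments=[[[-0.05, -0.03, -0.02, 0, 0, 0, -1], [-0.1, -0.06, -0.03, 0, 0, 0, -1], [-0.15, -0.09, -0.03, 0, 0, 0, -1], [-0.19, -0.11, -0.03, 0, 0, 0, -1], [-0.23, -0.13, -0.03, 0, 0, 0, -1]]])

```text
t: 20.7
ee_pos: [0.4194, -0.0384, 0.2176]
tool_rot: [2.06, 2.371, 0.002]
contact_force: [1.4, -0.5, -0.1]
gripper_width: 0.002
```

Request:
step_arm(increments=[[[-0.04, -0.01, 0, 0, 0, 0, -1], [-0.08, -0.03, 0, 0, 0, 0, -1], [-0.12, -0.05, 0, 0, 0, 0, -1], [-0.15, -0.05, 0, 0, 0, 0, -1], [-0.15, -0.05, 0, 0, 0, 0, -1]]])

```text
t: 21.2
ee_pos: [0.3913, -0.1953, 0.217]
tool_rot: [2.066, 2.366, 0.0]
contact_force: [-1.2, 1.0, -0.1]
gripper_width: -0.0
```

```bash
python3 st.py; python3 - <<'E'
from h import *
a=snap('scene','s6');b=snap('top','t6')
for c in('top','scene'): marks(c,['cover_bar','red_mid','black_mid','mailer_mid','pen_cup','pen_mid','lens_cleaner','lens_blower'])
o=np.zeros((600,800,3),np.uint8);o[:300,:]=cv2.resize(b[150:270,140:460],(800,300),interpolation=cv2.INTER_CUBIC);o[300:,:]=cv2.resize(a[150:300,60:460],(800,300),interpolation=cv2.INTER_CUBIC)
cv2.imwrite('pics/z6.png',o)
E
```

```text
local -0.17258065304757625 -0.2967831632821929 0.21698520062299254 F [-1.2  1.  -0.1] F.y 1.198025188178334 21.2
shift [0. 0. 0.] rot [ 0.02  0.01 -0.33] q [-0.46 -0.19 -0.11  1.64  0.    0.97] t 21.2
top cover_bar [([0.508, 0.2262, 0.0484], 0.83)]
bar local 0.002155189681613168 0.1041305198173728
top cover_bar [([0.5077, 0.2222, 0.0516], 0.91)]
top red_mid []
top black_mid []
top mailer_mid [([0.5175, 0.0141, 0.0111], 0.54)]
top pen_cup [([0.514, -0.282, 0.0013], 0.74)]
top pen_mid [([0.5092, -0.264, 0.0723], 0.43)]
top lens_cleaner [([0.6153, 0.3455, -0.0002], 0.64), ([0.6487, -0.0876, -0.0025], 0.63)]
top lens_blower [([0.6145, 0.3454, 0.0004], 0.87)]
scene cover_bar [([0.5089, 0.2264, 0.0411], 0.84)]
scene red_mid []
scene black_mid []
scene mailer_mid [([0.5217, 0.0168, 0.0085], 0.67), ([0.5064, 0.2271, 0.0025], 0.49)]
scene pen_cup [([0.5234, 0.0136, 0.0065], 0.68), ([0.5167, -0.2806, 0.0001], 0.57)]
scene pen_mid [([0.5174, -0.2643, 0.0684], 0.5)]
scene lens_cleaner [([0.65, -0.0964, 0.0007], 0.77)]
scene lens_blower [([0.6131, 0.3434, -0.0025], 0.79)]
```

View pics/z6.png

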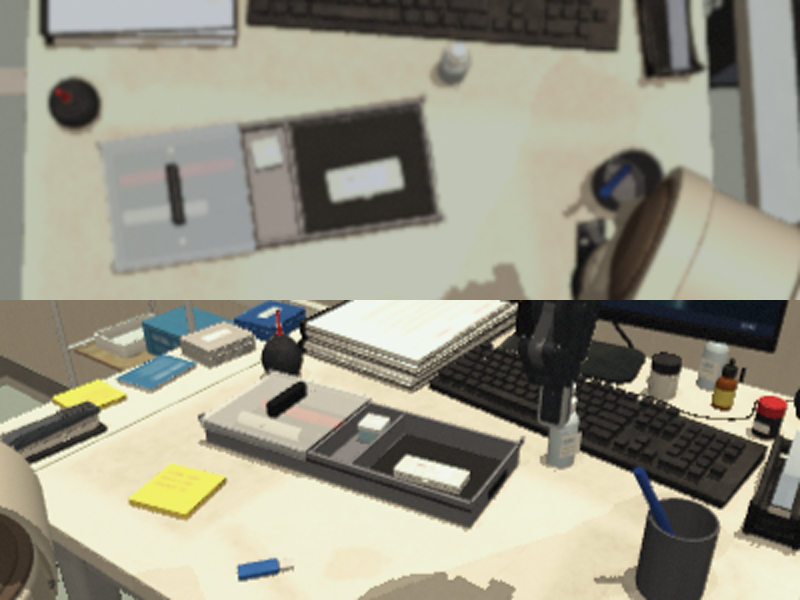

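The cover is closed over both markers: the red and white streaks show through it at (120–230, 170–215), with the bar at (176,195). The mailer is in the open bay at (365,180), the pen is in the upright cup, and the bottle and blower haven't moved. Handing in.

```bash
python3 -c "
from h import *
print(arm.job_done())"
```

```text
the job is handed in; nothing more can be done
None
```

I put the red marker flat beside the black one in the tray's +y compartment, slid the clear cover to its +y end stop, and handed the job in at about 22 s.

**What I did:** I gripped the red marker from the side in the cup and drew it out along its own length. I lowered it until it touched the tray floor and released it while still between the fingers. Then I pushed the cover's bar with shut fingers until it stopped, which read about 17 N, and moved the arm clear.

**Last checks:**
- **Cover:** the bar is 104 mm along the tray towards +y, about where the closed position should be. Both markers show through the cover in the last pictures.
- **Mailer, pen and cup:** the mailer is in the other compartment and the blue pen is in the standing cup. The cup is within 3 mm of where it began, about the networks' own error.
- **Bottle and blower:** both are where they were at the start, within a few millimetres.

**Failed or disagreeing checks:**
- With the cover closed, the networks no longer found the red or black marker from either camera, so their final position rests on the pictures and the readings taken before closing.
- Two network readings contradicted the pictures, and I discounted them. The top camera's first "bottle" was at the blower's position, and the scene camera's first "cup" was in the tray.

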